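Dock the loaded fittings tray over the step

ROBOT

A 6-joint arm with a two-finger parallel gripper is mounted at the origin on a cart in front of the work surface, level with it; the furniture and walls round the work are solid. World frame = base frame: x ahead of the robot, y to its left, z up, the work surface at z = 0. Lengths are in m, angles in degrees, forces in N, time in s.
With the tool pointing down it reaches from about 0.35 to 0.875 m from the base axis. Payload 4.2 kg.
Tool frame: the origin (TCP) lies on the centre line of the jaws, within the pads' length; the fingertips stand 25 mm ahead of it and the grasp point (between the pads) lies 6 mm ahead of it; z points along the fingers, y is the line along which they close (so a half turn about z gives the same grasp; the last joint's range is limited). The gripper opens to 87 mm and grips with 3 to 60 N. Pads are 19 mm wide; open, the fingers measure 117 mm over their backs; the gripper's body (75 mm by 190 mm) begins 51 mm behind the grasp point.
Start: joints at [-50.902, 22.042, 0.453, 0, -68.411, -14.817], TCP at [0.257, -0.57, 0.248] pointing down, gripper open.
Joint ranges: [-179.83, 179.83], [-69.29, 118.12], [-61.27, 80.66], [-181.25, 117.63], [-171.15, -9.14], [-177.46, 177.46]. Speed limits (degrees/s): [159.86, 159.86, 180, 180, 180, 180].

INTERFACE

Orientations are given as a 3x3 rotation matrix whose columns are the frame's x, y, z axes.
In Python, from station import r gives the robot as it stands.
- The arm moves only by the tool move_arm, never from a script. Its argument "series" is a list of rows, each an object with "grip": the opening, from 0 (shut) to 1 (fully open); "xyz": the shift along the tool's x, y, z in mm, a list of three; "angular": the turn, a rotation vector about the tool's x, y, z in rad, a list of three. A call has 1 to 10 rows; each row is the pose to reach, as a shift and turn from the pose commanded when the call began, along the tool's axes at that moment; what a row does not reach only later rows make up. A row lasts 1/10 s, in which the tool goes at most 50 mm and 8.59 degrees, less where a joint would pass 70% of its speed; a pose out of reach is approached as far as the arm can. A call with a gripper value outside its range is refused whole. The fingers move at their own pace and stop on an object; the grip force is fixed at half the most. Time passes only in rows, so rows that repeat a pose let the fingers close. It gives the time, the measured TCP pose, the force, the opening and the grip force at its end, in the units of the state.
- r.sense(): the state, without advancing time (a new reading comes with each control period).
- r.capture(name): name is "scene" or "side" or "wrist"; returns a dict with "img" (400x640x3 uint8, red, green, blue), "camera_matrix" (3x3 intrinsics, pixels), "rvec" (rotation vector, rad) and "tvec" (3), from world to camera coordinates, as OpenCV has them; the wrist camera has in their place "hand_eye" (4x4, takes a point from camera to tool coordinates, whose origin is the TCP and whose axes are the flange's). Camera axes: x right, y down, z forward; pixel columns grow to the right and rows downward; lengths in m; the calibration is good to about 2 mm. A picture is of the moment at which its call begins: read the wrist's pose just before it. There is no depth.
- r.finish_job(): hands the job in; it is judged then, once.
The state is a dict: "time_s": time; "joints": joint angles; "joint_velocities": joint speeds; "effort": joint torques, N m; "tcp_pos": TCP position; "ee_rot": TCP orientation; "wrist_force": force on the tool from outside, world axes, zero at the start; "moment": the same for the moment, N m; "gripper_width": opening from 0.0 (shut) to 1.0 (fully open); "gripper_force": force on a finger pad.
Only numpy, scipy, OpenCV 4.12 (cv2) and the standard library are available. Lean on these libraries where they do the work, as an engineer would, in place of code of your own. Each camera call takes 0.05 s, during which the arm holds its last target. There are 200 camera calls.

TASK

Slide the loaded blue fittings tray across the table, up over the step onto the plywood docking plate and in under the yellow lip, fully home against the hidden buffer there (you will feel it); press it gently against it for a moment, then ease off and let go. Ease the front over the step while the back still drags on the table, without catching hard or carrying the tray, and set it down flat before the tongue goes under the lip; the two knobs and the carton must stay standing in the tray, and the things lying round about stay where they are.

Things in the scene. Friction and masses are not known exactly. Their poses are not given: they have to be found in the camera images.
- tray_grip (a point): Centre of the tray's upright black handle slab with orange band: 12 mm thick (tray y), 28 mm long (tray x), from 5 to 71 mm above the tray's underside. This point: 52 mm above the underside, 32 mm ahead of the tray's middle; axes as the tray. Held across the 12 mm the tray can pivot between the pads; lifted here, its front rises and the tail stays down (the weight lies about 50 mm behind the handle, 60 mm ahead of the tail).
- tray: Loose blue tray, 150 mm long (x), 100 mm wide (y), about 0.8 kg loaded. Origin: centre of its underside; +x to its front. Floor 5 mm thick, walls up to 23 mm. The front wall's outer face is at x = +52 mm; beyond it the bare floor runs on as a tongue to x = +75 mm. The front lower edge is square and does not climb the step when merely pushed.
- tray_nose (a point): Middle of the tray's front lower edge (tray x = +75 mm, underside).
- tray_tail (a point): Middle of the tray's rear lower edge (tray x = -75 mm, underside).
- dock: Fixed plywood docking plate, 205 x 150 mm, level. +x: the way the tray goes in. Its top is at z = +8 mm in its frame and 6 to 11 mm above the table, differently each time; origin on its centre line. Entry edge (square step) at x = -115 mm. Two alloy side rails, tops at z = 24 mm, 107 mm apart inside from x = -45 to +70 mm, flaring to about 118 mm at x = -85 mm.
- dock_step (a point): Middle of the plate's entry edge, on its top surface (dock x = -115 mm).
- kick_strip: Black strip along the front face of the step, 4 mm thick (dock x = -119 to -115 mm), its top 1.5 mm below the plate's top; origin at the entry edge's middle, 8 mm below the plate's top. It is what the tray's front butts when it catches; more than 12 N on it is a catch.
- dock_lip (a point): Point on the plate's top straight below the middle of the yellow lip's front edge (dock x = +55 mm). The tray's front edge ends 7 to 20 mm past it.
- stop: End stop, 107 mm wide. Origin at dock_lip, axes as the dock. Yellow lip over a slot 9 mm high: the 5 mm tongue enters only if the tray lies flat. Inside, unseen, is a rigidly held rubber buffer, 7 to 20 mm behind the lip edge, set differently each time: find it by feel. Press 8 N for half a second on top of the drag of sliding (5 to 9 N); over 15 N is too much, under 3 N is not pressed.
- knob_left: White drawer knob, 30 mm across, 28 mm high, standing loose on its 18 mm foot amid the tray, left of the middle. Origin: centre of its foot; z up along the knob.
- knob_right: The same, right of the middle.
- screw_carton: Small tan carton of screws, 51x63x41 mm, 0.3 kg, standing loose in the rear part of the tray. Origin: centre of its underside.
- filler_tub: Bystander: tub with brown lid, 67 mm across, 53 mm high, at the back left. Origin: centre of its underside.
- screwdriver: Bystander: red and black screwdriver, 219 mm long (its y), at the back. Origin: its middle.
- bit_rail: Bystander: green strip of screwdriver bits, 20x105x35 mm (long in y), at the back. Origin: centre of its underside.

How it is judged:
By the outcome, as a careful person would: the job done as asked, in the order asked, and still so for the second after the job is handed in, with the robot touching nothing.
It also fails if it takes over 67 s, if anything falls off the work surface, if the arm or the gripper's body presses on something with over 40 N, if the wrist force passes 120 N, or if a joint passes its speed limit or range.

## Working session

There is one attempt and no reset: what is moved stays moved. The work goes in short steps, Python scripts to look and compute and a tool call to move; the robot and the scene stay as the last step left them, time stands still between calls to the robot, and variables do not carry over. Pictures are saved under pics/ and viewed, at most 10 in all, crops included, and the job is handed in when it is done.

Besides the shell and the picture viewer there is one more tool, called after "Emit:" by a JSON object that holds its "method" and its "body", one argument or row to a line. move_arm: Moves the arm, as the interface text tells. Its arguments: {"type":"object","properties":{"series":{"type":"array"}},"required":["series"]}

```bash
mkdir -p pics; cat > h.py <<'E'
import numpy as np,cv2
from station import r
def cam(n):
    s=r.sense(); c=r.capture(n); K=np.array(c["camera_matrix"])
    if n=="wrist":
        T=np.eye(4);T[:3,:3]=s["ee_rot"];T[:3,3]=s["tcp_pos"]
        M=T@np.array(c["hand_eye"]); R=M[:3,:3].T; t=-R@M[:3,3]
    else:
        R=cv2.Rodrigues(np.array(c["rvec"],float))[0]; t=np.array(c["tvec"],float).ravel()
    return c["img"],K,R,t
def ray(K,R,t,uv,z):
    d=R.T@np.linalg.inv(K)@np.array([uv[0],uv[1],1.]); o=-R.T@t
    return o+d*(z-o[2])/d[2]
def proj(K,R,t,P):
    p=K@(R@np.array(P)+t); return p[:2]/p[2]
def save(n,img,f): cv2.imwrite("pics/"+n+".png",cv2.resize(img[:,:,::-1],None,fx=f,fy=f))
E
python3 - <<'E'
from h import *
import pickle
d={}
for n in("scene","side"):
    d[n]=cam(n); save(n+"1",d[n][0],1.25); print(n,-d[n][2].T@d[n][3])
pickle.dump(d,open("d.pkl","wb"))
s=r.sense();print(s["tcp_pos"],s["ee_rot"],s["wrist_force"],s["time_s"])
E
```

```text
scene [ 0.00075461 -0.46623457  0.46846094]
side [0.61886723 0.69924637 0.66115087]
[ 0.25682338 -0.56922655  0.2465691 ] [[-9.11599828e-01 -4.11077740e-01 -9.19275827e-04]
 [-4.11078756e-01  9.11598062e-01  1.79701484e-03]
 [ 9.92972624e-05  2.01605319e-03 -9.99997963e-01]] [-0.29272715 -1.15082734  0.52213222] 0.1
```

View pics/scene1.png

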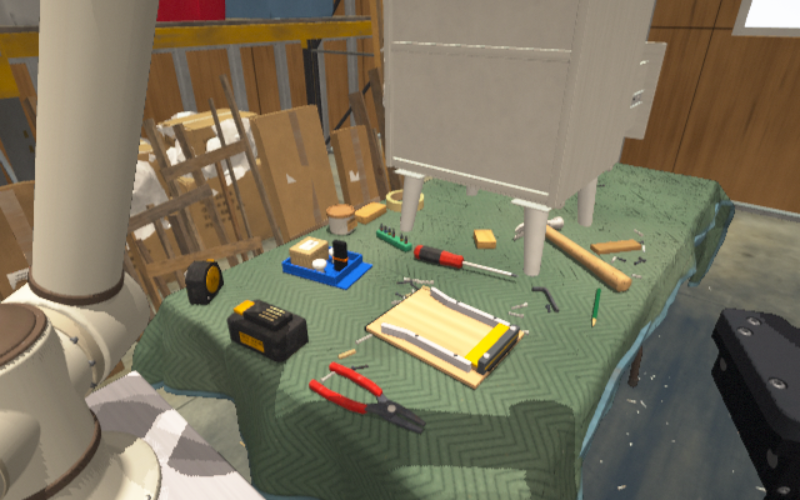

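View pics/side1.png

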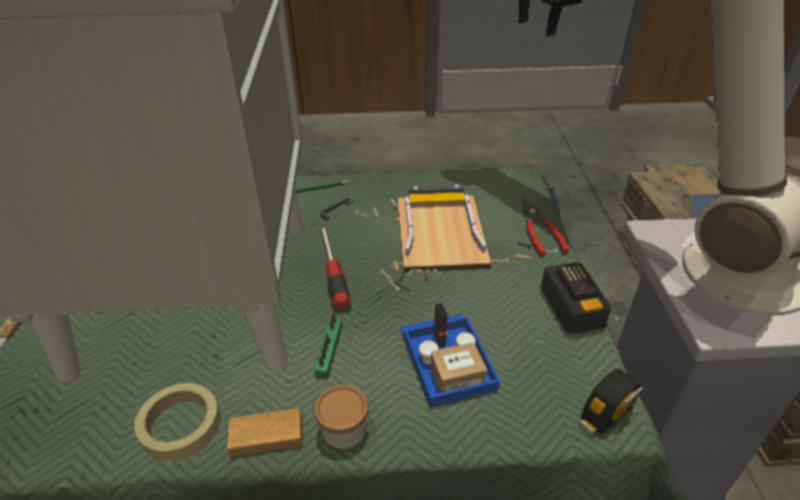

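The scene view shows the tray near (325,265) and the dock near (445,335). In the side view the tray is near (448,358), with its handle at (440,325), and the dock spans (398–490,187–268). The cabinet stands beyond both in x.

```bash
python3 - <<'E'
from h import *
import pickle
d=pickle.load(open("d.pkl","rb"))
for n in d:
    img,K,R,t=d[n]; hsv=cv2.cvtColor(img,cv2.COLOR_RGB2HSV)
    # blue tray
    def big(m):
        c=cv2.findContours(m,cv2.RETR_EXTERNAL,cv2.CHAIN_APPROX_NONE)[0]; return max(c,key=cv2.contourArea)
    m=cv2.inRange(hsv,(105,150,50),(125,255,255)); m[:120]=0
    h=cv2.convexHull(big(m)); q=cv2.approxPolyDP(h,3,True)[:,0]
    print(n,"tray");[print(p,ray(K,R,t,p,0).round(3),ray(K,R,t,p,.023).round(3)) for p in q]
    m=cv2.inRange(hsv,(22,180,120),(32,255,255)); m[:130]=0
    cs=[c for c in cv2.findContours(m,0,2)[0] if cv2.contourArea(c)>100]
    for c in cs:
        b=cv2.boxPoints(cv2.minAreaRect(c)); print("yellow",[(p.round(),ray(K,R,t,p,.025).round(3)) for p in b])
    print("plywood at z=.008")
    for p in {"side":[(402,268),(490,265),(399,196),(474,190)],"scene":[(366,327),(427,288),(475,383),(524,335)]}[n]:
        print(p,ray(K,R,t,np.array(p)/1.25,.008).round(3))
    # cabinet/leg
    for p in {"side":[(285,372),(68,382)],"scene":[(533,275),(410,230)]}[n]: print("leg",ray(K,R,t,np.array(p)/1.25,0).round(3))
# triangulate
def tri(a,b):
    P=[]
    for n in("scene","side"):
        i,K,R,t=d[n];P.append(K@np.c_[R,t])
    X=cv2.triangulatePoints(P[0],P[1],np.array(a,float)/1.25,np.array(b,float)/1.25);return (X[:3]/X[3]).ravel().round(3)
print("handle top",tri((340,241),(440,308)))
print("cab lower near corner",tri((549,206),(275,303)), tri((549,206),(244,300)))
s=d["side"];print(-s[2].T@s[3])
E
```

```text
scene tray
[297 212] [0.594 0.095 0.   ] [0.565 0.067 0.023]
[276 231] [0.497 0.073 0.   ] [0.473 0.046 0.023]
[227 217] [0.465 0.214 0.   ] [0.442 0.18  0.023]
[226 209] [0.489 0.248 0.   ] [0.465 0.213 0.023]
[280 201] [0.609 0.171 0.   ] [0.579 0.139 0.023]
yellow [(array([372., 286.], dtype=float32), array([ 0.452, -0.216,  0.025])), (array([399., 255.], dtype=float32), array([ 0.565, -0.21 ,  0.025])), (array([407., 262.], dtype=float32), array([ 0.554, -0.233,  0.025])), (array([379., 293.], dtype=float32), array([ 0.445, -0.237,  0.025]))]
plywood at z=.008
(366, 327) [ 0.429 -0.045  0.008]
(427, 288) [ 0.586 -0.052  0.008]
(475, 383) [ 0.433 -0.246  0.008]
(524, 335) [ 0.573 -0.252  0.008]
leg [ 0.767 -0.178  0.   ]
leg [0.775 0.136 0.   ]
side tray
[397 310] [0.463 0.21  0.   ] [0.469 0.227 0.023]
[345 324] [0.556 0.234 0.   ] [0.558 0.25  0.023]
[321 262] [0.589 0.09  0.   ] [0.59  0.111 0.023]
[365 252] [0.501 0.068 0.   ] [0.505 0.09  0.023]
[373 254] [0.486 0.075 0.   ] [0.491 0.097 0.023]
[399 304] [0.458 0.198 0.   ] [0.463 0.215 0.023]
yellow [(array([328., 154.], dtype=float32), array([ 0.553, -0.241,  0.025])), (array([370., 154.], dtype=float32), array([ 0.451, -0.235,  0.025])), (array([370., 160.], dtype=float32), array([ 0.454, -0.209,  0.025])), (array([328., 160.], dtype=float32), array([ 0.555, -0.216,  0.025]))]
plywood at z=.008
(402, 268) [ 0.58  -0.04   0.008]
(490, 265) [ 0.43  -0.038  0.008]
(399, 196) [ 0.574 -0.255  0.008]
(474, 190) [ 0.422 -0.267  0.008]
leg [0.76  0.165 0.   ]
leg [ 1.064  0.164 -0.   ]
handle top [0.535 0.12  0.07 ]
cab lower near corner [ 0.85  -0.077  0.003] [ 0.895 -0.076 -0.001]
[0.61886723 0.69924637 0.66115087]
```

```bash
cat >> h.py <<'E'
def go(P,th):
    "shift/turn in tool axes to bring TCP to P, tool x heading th deg (tool z down)"
    s=r.sense();R=np.array(s["ee_rot"]);c,q=np.cos(np.radians(th)),np.sin(np.radians(th))
    G=np.array([[c,q,0],[q,-c,0],[0,0,-1]]); p=np.array(s["tcp_pos"])
    print("t",s["time_s"],"xyz",(R.T@(np.array(P)-p)*1000).round(1),"ang",cv2.Rodrigues(R.T@G)[0].ravel().round(4))
E
python3 - <<'E'
from h import *
c=r.capture("wrist");print(np.array(c["hand_eye"]).round(3),np.array(c["camera_matrix"]).round(0))
go([.525,.07,.27],-76.6)
s,K,R,t=cam("scene")
for p in[(391,165),(549,206)]:
    d=R.T@np.linalg.inv(K)@np.array([p[0]/1.25,p[1]/1.25,1]);o=-R.T@t;print((o+d*(.74-o[0])/d[0]).round(3))
E
```

```text
[[-0.001 -0.969 -0.245  0.066]
 [ 1.    -0.001  0.    -0.001]
 [-0.001 -0.245  0.969 -0.138]
 [ 0.     0.     0.     1.   ]] [[345.   0. 322.]
 [  0. 345. 203.]
 [  0.   0.   1.]]
t 0.15 xyz [-507.2  472.6  -22.5] ang [ 1.5000e-03  1.1000e-03 -1.3811e+00]
[0.74  0.163 0.162]
[ 0.74  -0.197  0.16 ]
```

Emit:
{"method": "move_arm", "body": {
  "series": [
    {"grip":1,"xyz":[-230,197,-30],"angular":[0,0,-0.7]},
    {"grip":1,"xyz":[-461,395,-42],"angular":[0,0,-1.38]},
    {"grip":1,"xyz":[-461,395,-42],"angular":[0,0,-1.38]},
    {"grip":1,"xyz":[-461,395,-42],"angular":[0,0,-1.38]},
    {"grip":1,"xyz":[-461,395,-42],"angular":[0,0,-1.38]},
    {"grip":1,"xyz":[-461,395,-42],"angular":[0,0,-1.38]},
    {"grip":1,"xyz":[-461,395,-42],"angular":[0,0,-1.38]},
    {"grip":1,"xyz":[-461,395,-42],"angular":[0,0,-1.38]},
    {"grip":1,"xyz":[-461,395,-42],"angular":[0,0,-1.38]},
    {"grip":1,"xyz":[-461,395,-42],"angular":[0,0,-1.38]}
  ]
}}

```text
time_s: 1.2
tcp_pos: [0.4691, -0.1161, 0.2827]
ee_rot: [[0.234, -0.972, 0.001], [-0.972, -0.234, 0.0], [0.0, -0.001, -1.0]]
wrist_force: [1.0, -0.8, 0.5]
gripper_width: 1.003
gripper_force: 0.0
```

```bash
python3 - <<'E'
from h import *
print(r.sense()["joints"])
go([.515,-.02,.29],-76.6)
E
```

```text
[ 5.41255969e+00  6.57430138e+00 -1.53672067e+01  1.37765655e-04
 -6.80253877e+01  8.13980757e+00]
t 1.2 xyz [-82.6 -67.1  -7.3] ang [-0.0006 -0.0001  0.0027]
```

Emit:
{"method": "move_arm", "body": {
  "series": [
    {"grip":0.6,"xyz":[-45,-35,-7],"angular":[0,0,0]},
    {"grip":0.6,"xyz":[-82,-67,-7],"angular":[0,0,0]},
    {"grip":0.6,"xyz":[-82,-67,-7],"angular":[0,0,0]},
    {"grip":0.6,"xyz":[-82,-67,-7],"angular":[0,0,0]},
    {"grip":0.6,"xyz":[-82,-67,-7],"angular":[0,0,0]},
    {"grip":0.6,"xyz":[-82,-67,-7],"angular":[0,0,0]}
  ]
}}

```text
time_s: 1.8
tcp_pos: [0.5144, -0.024, 0.2893]
ee_rot: [[0.229, -0.973, -0.0], [-0.973, -0.229, -0.0], [0.0, 0.0, -1.0]]
wrist_force: [-0.3, 0.4, -0.2]
gripper_width: 0.618
gripper_force: 0.0
```

```bash
python3 - <<'E'
from h import *
import pickle
d=cam("wrist");pickle.dump((d,r.sense()),open("w1.pkl","wb"));save("w1",d[0],1.25)
E
```

```text
(no output)
```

View pics/w1.png

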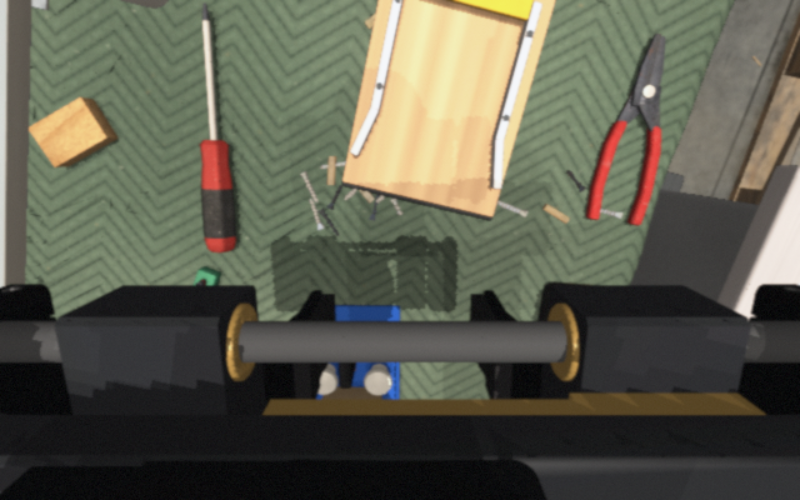

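The wrist view shows the dock clearly: step corners at (343,183) and (495,216), the lip's front edge along the top around (455–535,0–18), and the tray's front at (335–400,305).

```bash
python3 - <<'E'
from h import *
import pickle
(img,K,R,t),s=pickle.load(open("w1.pkl","rb"))
hsv=cv2.cvtColor(img,cv2.COLOR_RGB2HSV)
m=cv2.inRange(hsv,(8,50,120),(24,170,255)); m[:, :260]=0;m[:,450:]=0;m[185:]=0
m=cv2.morphologyEx(m,cv2.MORPH_OPEN,np.ones((5,5)))
def line(p): 
    v=cv2.fitLine(np.float32(p),cv2.DIST_HUBER,0,.01,.01).ravel();return v[2:],v[:2]
# bottom edge, per column; left/right edges per row
bot=[(u,np.nonzero(m[:,u])[0].max()+.5) for u in range(285,388)]
L=[(np.nonzero(m[v])[0].min()-.5,v) for v in range(20,138)]
Rr=[(np.nonzero(m[v])[0].max()+.5,v) for v in range(20,160)]
B,l,rr=line(bot),line(L),line(Rr)
def X(a,b):
    k=np.linalg.solve(np.c_[a[1],-b[1]],b[0]-a[0]);return a[0]+k[0]*a[1]
c1,c2=X(B,l),X(B,rr);print(c1,c2)
hd=lambda d:np.degrees(np.arctan2(d[1],d[0])).round(2)
y=cv2.inRange(hsv,(22,170,120),(32,255,255));yl=[(u,np.nonzero(y[:40,u])[0].max()+.5) for u in range(372,422) if y[:40,u].any()]
Y=line(yl)
for z in(.006,.0085,.011):
    f=lambda p:ray(K,R,t,p,z)
    a,b=f(c1),f(c2)
    print(z,"step",a.round(4),b.round(4),"w",np.linalg.norm(a-b).round(4),"normal head",hd(b-a)+90-180 if 0 else hd(a-b)-90,
     "L",hd(f(l[0]-50*l[1]*np.sign(l[1][1]))-f(l[0])),"R",hd(f(rr[0]-50*rr[1]*np.sign(rr[1][1]))-f(rr[0])),"mid",((a+b)/2).round(4))
g=lambda u:ray(K,R,t,Y[0]+(u-Y[0][0])/Y[1][0]*Y[1],.0085+.012)
print("lip edge",g(372),g(422),hd(g(372)-g(422))-90)
E
```

```text
[272.4756  144.97449] [394.21573 173.8908 ]
0.006 step [ 0.581  -0.0431  0.006 ] [ 0.4282 -0.0428  0.006 ] w 0.1528 normal head -90.11 L -90.14 R -90.03 mid [ 0.5046 -0.0429  0.006 ]
0.0085 step [ 0.5807 -0.0434  0.0085] [ 0.4288 -0.0431  0.0085] w 0.1519 normal head -90.11 L -90.14 R -90.03 mid [ 0.5048 -0.0432  0.0085]
0.011 step [ 0.5804 -0.0436  0.011 ] [ 0.4294 -0.0433  0.011 ] w 0.151 normal head -90.11 L -90.14 R -90.03 mid [ 0.5049 -0.0435  0.011 ]
lip edge [ 0.5057794  -0.21547992  0.0205    ] [ 0.45050385 -0.21552947  0.0205    ] -89.95
```

Emit:
{"method": "move_arm", "body": {
  "series": [
    {"grip":0.6,"xyz":[-50,-10,4],"angular":[0,0,0]},
    {"grip":0.6,"xyz":[-98,-20,8],"angular":[0,0,0]},
    {"grip":0.6,"xyz":[-146,-30,12],"angular":[0,0,0]},
    {"grip":0.6,"xyz":[-194,-40,16],"angular":[0,0,0]},
    {"grip":0.6,"xyz":[-254,-50,20],"angular":[0,0,0]},
    {"grip":0.6,"xyz":[-254,-50,20],"angular":[0,0,0]},
    {"grip":0.6,"xyz":[-254,-50,20],"angular":[0,0,0]},
    {"grip":0.6,"xyz":[-254,-50,20],"angular":[0,0,0]}
  ]
}}

```text
time_s: 2.65
tcp_pos: [0.5051, 0.2345, 0.2694]
ee_rot: [[0.23, -0.973, -0.0], [-0.973, -0.23, -0.0], [0.0, 0.0, -1.0]]
wrist_force: [0.0, -0.2, 0.3]
gripper_width: 0.601
gripper_force: 0.0
```

```bash
python3 - <<'E'
from h import *
import pickle
d=cam("wrist");pickle.dump((d,r.sense()),open("w2.pkl","wb"));save("w2",d[0],1.25)
E
```

```text
(no output)
```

View pics/w2.png

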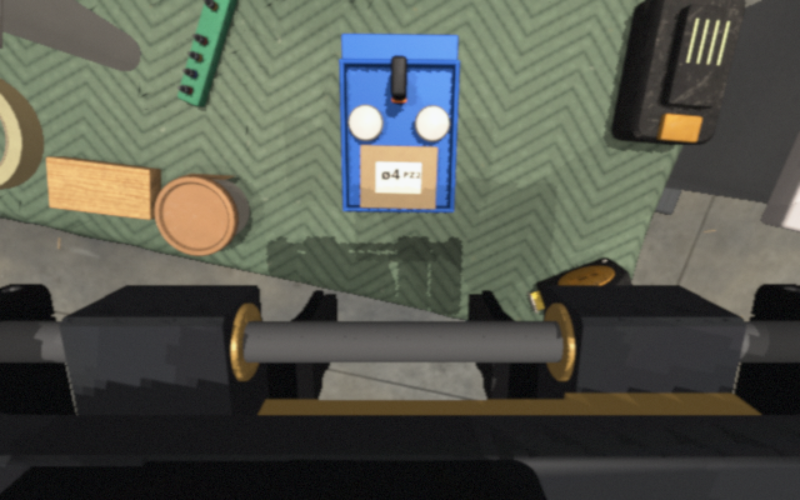

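The tray is square in the view: tongue edge at (342–458,34), walls down to row 212, handle top at (399,75), knobs at (365,123) and (432,123).

```bash
python3 - <<'E'
from h import *
import pickle
(img,K,R,t),s=pickle.load(open("w2.pkl","rb"))
hsv=cv2.cvtColor(img,cv2.COLOR_RGB2HSV)
m=cv2.inRange(hsv,(100,130,50),(125,255,255));m[180:]=0
def line(p): 
    v=cv2.fitLine(np.float32(p),cv2.DIST_HUBER,0,.01,.01).ravel();return v[2:],v[:2]
F=line([(u,np.nonzero(m[:,u])[0].min()-.5) for u in range(280,360)])
L=line([(np.nonzero(m[v])[0].min()-.5,v) for v in range(60,160)])
Q=line([(np.nonzero(m[v])[0].max()+.5,v) for v in range(60,160)])
hd=lambda d:np.degrees(np.arctan2(d[1],d[0])).round(2)
f=lambda l,k,z:ray(K,R,t,l[0]+k*l[1],z)
print("front head",hd(f(F,-30,.005)-f(F,30,.005))-90, "mid pt",f(F,0,.005))
for l in(L,Q): print("side",hd(f(l,-30,.023)-f(l,30,.023)),f(l,0,.023))
th=np.radians(hd(f(L,-30,.023)-f(L,30,.023))); n=np.array([np.cos(th),np.sin(th),0]); 
print("width",np.cross(n,f(L,0,.023)-f(Q,0,.023))[2])
# handle black
b=cv2.inRange(hsv,(0,0,0),(180,255,60));b[:40]=0;b[90:]=0;b[:,:295]=0;b[:,345:]=0
c=max(cv2.findContours(b,0,2)[0],key=cv2.contourArea);print(cv2.boundingRect(c))
x,y,w,h=cv2.boundingRect(c)
print("handle top far",ray(K,R,t,(x+w/2,y),.071),"axis",ray(K,R,t,(x+w/2,y+w),.071))
ca=cv2.inRange(hsv,(8,40,80),(24,200,255))
for p in[(365,123),(432,123)]: print("knob",ray(K,R,t,np.array(p)/1.25,.033))
c0=(f(L,0,.023)+f(Q,0,.023))/2
print("centre line pt",c0)
fm=f(F,0,.005); c=np.array([np.cos(np.radians(-76.6)),np.sin(np.radians(-76.6))])
E
```

```text
front head -77.67 mid pt [0.53705781 0.07837016 0.005     ]
side -77.26 [0.57668944 0.16514573 0.023     ]
side 102.76 [0.4780777  0.15166355 0.023     ]
width 0.09915719394111916
(312, 49, 12, 31)
handle top far [0.5382988  0.11262288 0.071     ] axis [0.53600742 0.12247432 0.071     ]
knob [0.55571338 0.15870658 0.033     ]
knob [0.50155452 0.14595617 0.033     ]
centre line pt [0.52738357 0.15840464 0.023     ]
```

Emit:
{"method": "move_arm", "body": {
  "series": [
    {"grip":0.6,"xyz":[40,-1,20],"angular":[0,0,0]},
    {"grip":0.6,"xyz":[80,-2,45],"angular":[0,0,0.01]},
    {"grip":0.6,"xyz":[112,-4,75],"angular":[0,0,0.01]},
    {"grip":0.6,"xyz":[116,-4,110],"angular":[0,0,0.01]},
    {"grip":0.6,"xyz":[116,-4,140],"angular":[0,0,0.01]},
    {"grip":0.6,"xyz":[116,-4,165],"angular":[0,0,0.01]},
    {"grip":0.6,"xyz":[116,-4,185],"angular":[0,0,0.01]},
    {"grip":0.6,"xyz":[116,-4,200],"angular":[0,0,0.01]},
    {"grip":0.6,"xyz":[116,-4,208],"angular":[0,0,0.01]},
    {"grip":0.6,"xyz":[116,-4,211],"angular":[0,0,0.01]}
  ]
}}

```text
time_s: 3.7
tcp_pos: [0.5357, 0.1225, 0.0581]
ee_rot: [[0.219, -0.976, -0.001], [-0.976, -0.219, -0.0], [0.0, 0.001, -1.0]]
wrist_force: [0.5, -1.0, 0.1]
gripper_width: 0.602
gripper_force: 0.0
```

```bash
python3 - <<'E'
from h import *
go([.5357,.1225,.058],-77.3);print(r.sense()["wrist_force"])
d=cam("side");P=[proj(d[1],d[2],d[3],p) for p in[(.5357,.1225,.071)]];print(P)
u,v=P[0].astype(int);save("g1",d[0][v-60:v+60,u-80:u+80],5)
E
```

```text
t 3.7 xyz [ 0.  -0.   0.1] ang [ 0.0007 -0.0003 -0.0005]
[ 0.49361581 -0.95242913  0.14239707]
[array([351.65310067, 246.99937663])]
```

View pics/g1.png

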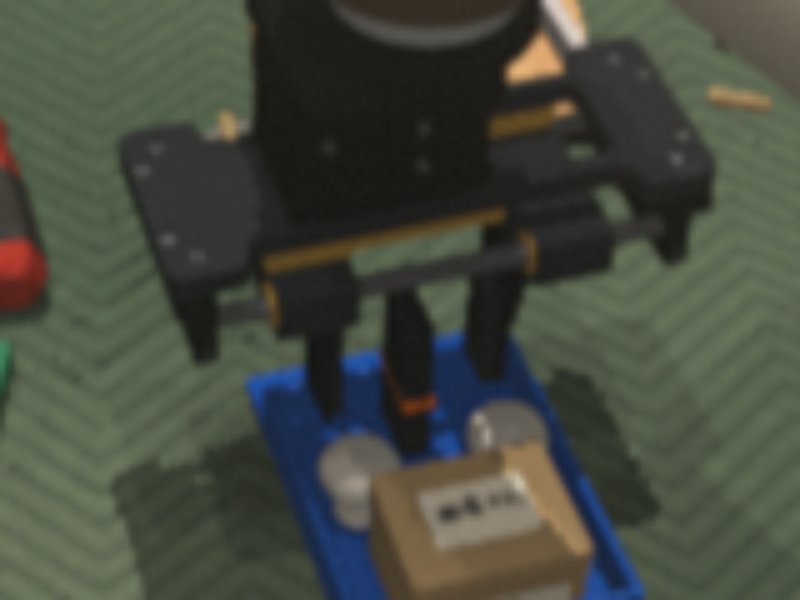

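The handle slab sits between the fingers, with the orange band at (405,400), clear of the knobs. Next I close.

Emit:
{"method": "move_arm", "body": {
  "series": [
    {"grip":0.3,"xyz":[0,0,0],"angular":[0,0,0]},
    {"grip":0.2,"xyz":[0,0,0],"angular":[0,0,0]},
    {"grip":0.15,"xyz":[0,0,0],"angular":[0,0,0]},
    {"grip":0.1,"xyz":[0,0,0],"angular":[0,0,0]},
    {"grip":0.05,"xyz":[0,0,0],"angular":[0,0,0]},
    {"grip":0,"xyz":[0,0,0],"angular":[0,0,0]},
    {"grip":0,"xyz":[0,0,0],"angular":[0,0,0]},
    {"grip":0,"xyz":[0,0,0],"angular":[0,0,0]},
    {"grip":0,"xyz":[0,0,0],"angular":[0,0,0]}
  ]
}}

```text
time_s: 4.65
tcp_pos: [0.5347, 0.1236, 0.0583]
ee_rot: [[0.221, -0.975, -0.002], [-0.975, -0.221, -0.001], [0.0, 0.002, -1.0]]
wrist_force: [-5.2, 1.0, 4.5]
gripper_width: 0.137
gripper_force: 30.2
```

Emit:
{"method": "move_arm", "body": {
  "series": [
    {"grip":0,"xyz":[1,0.7,0],"angular":[0,0,0.003]},
    {"grip":0,"xyz":[3,2,0],"angular":[0,0,0.01]},
    {"grip":0,"xyz":[6,4,0],"angular":[0,0,0.02]},
    {"grip":0,"xyz":[10,7,0],"angular":[0,0,0.033]},
    {"grip":0,"xyz":[15,10,0],"angular":[0,0,0.048]},
    {"grip":0,"xyz":[20,13.5,0],"angular":[0,0,0.063]},
    {"grip":0,"xyz":[25,17,0],"angular":[0,0,0.078]},
    {"grip":0,"xyz":[30,20.5,0],"angular":[0,0,0.093]},
    {"grip":0,"xyz":[34,23,0],"angular":[0,0,0.107]},
    {"grip":0,"xyz":[37,25,0],"angular":[0,0,0.117]}
  ]
}}

```text
time_s: 5.65
tcp_pos: [0.5192, 0.0817, 0.0583]
ee_rot: [[0.105, -0.995, -0.0], [-0.995, -0.105, -0.0], [0.0, 0.0, -1.0]]
wrist_force: [1.5, 1.4, -2.0]
gripper_width: 0.139
gripper_force: 30.0
```

```bash
python3 - <<'E'
from h import *
go([.505,.043,.058],-90.1)
E
```

```text
t 5.65 xyz [37.  18.2  0.3] ang [ 0.0003 -0.      0.1065]
```

Emit:
{"method": "move_arm", "body": {
  "series": [
    {"grip":0,"xyz":[3,2,0],"angular":[0,0,0.01]},
    {"grip":0,"xyz":[7,4,0],"angular":[0,0,0.022]},
    {"grip":0,"xyz":[12,6.5,0],"angular":[0,0,0.037]},
    {"grip":0,"xyz":[17,9,0],"angular":[0,0,0.052]},
    {"grip":0,"xyz":[22,11.5,0],"angular":[0,0,0.067]},
    {"grip":0,"xyz":[27,14,0],"angular":[0,0,0.082]},
    {"grip":0,"xyz":[31,16,0],"angular":[0,0,0.095]},
    {"grip":0,"xyz":[34,17.3,0],"angular":[0,0,0.103]},
    {"grip":0,"xyz":[36,18,0],"angular":[0,0,0.106]},
    {"grip":0,"xyz":[36,18,0],"angular":[0,0,0.106]}
  ]
}}

```text
time_s: 6.65
tcp_pos: [0.5052, 0.044, 0.0583]
ee_rot: [[-0.0, -1.0, -0.001], [-1.0, 0.0, -0.001], [0.001, 0.001, -1.0]]
wrist_force: [1.2, 0.4, -2.3]
gripper_width: 0.134
gripper_force: 30.0
```

```bash
python3 - <<'E'
from h import *
import pickle
go([.505,.043,.058],-90.1)
d=cam("wrist");pickle.dump((d,r.sense()),open("w3.pkl","wb"));save("w3",d[0],1.25)
E
```

```text
t 6.65 xyz [1.  0.2 0.3] ang [ 0.0008 -0.0006  0.0014]
```

View pics/w3.png

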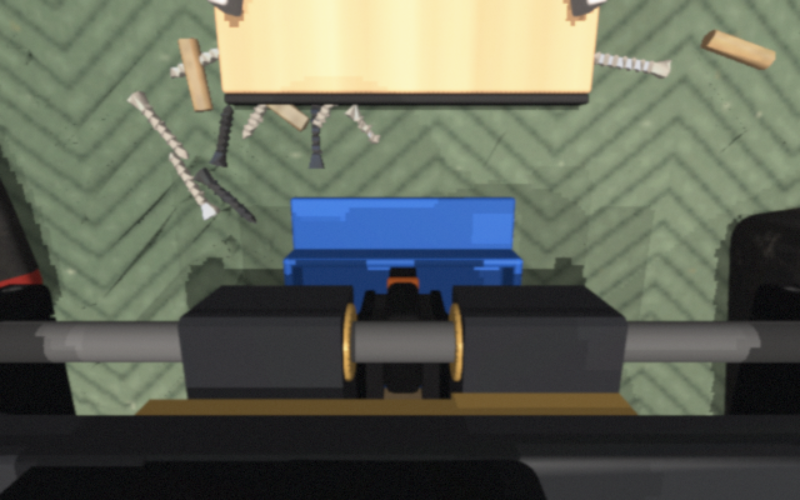

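The tray front edge is at row 198 (290–515) and the step at row 94 (225–590); both are level in the image, so the tray is squared to the dock.

```bash
python3 - <<'E'
from h import *
import pickle
(img,K,R,t),s=pickle.load(open("w3.pkl","rb"))
hsv=cv2.cvtColor(img,cv2.COLOR_RGB2HSV)
m=cv2.inRange(hsv,(100,130,50),(125,255,255));m[220:]=0
us=range(240,405);F=[np.nonzero(m[:,u])[0].min()-.5 for u in us];k=np.polyfit(us,F,1)
a,b=[ray(K,R,t,(u,np.polyval(k,u)),.005) for u in(240,405)];print("nose",a.round(4),b.round(4))
row=m[175];uu=np.nonzero(row)[0];print("tongue sides",ray(K,R,t,(uu.min()-.5,175),.005).round(4),ray(K,R,t,(uu.max()+.5,175),.005).round(4))
p=cv2.inRange(hsv,(8,40,120),(30,170,255));p[90:]=0
p=cv2.morphologyEx(p,cv2.MORPH_OPEN,np.ones((5,5)))
us=range(200,460);B=[np.nonzero(p[:,u])[0].max()+.5 for u in us];k=np.polyfit(us,B,1)
uu=np.nonzero(p[50])[0];print(uu.min(),uu.max())
for z in(.006,.0085,.011):
    print(z,[ray(K,R,t,(u,np.polyval(k,u)),z).round(4) for u in(200,450)],"sides",[ray(K,R,t,(u,50),z)[0].round(4) for u in(uu.min()-.5,uu.max()+.5)])
E
```

```text
nose [ 0.5514 -0.0011  0.005 ] [ 0.4602 -0.001   0.005 ]
tongue sides [0.5556 0.0087 0.005 ] [0.4566 0.0088 0.005 ]
146 618
0.006 [array([ 0.5695, -0.0425,  0.006 ]), array([ 0.4397, -0.0447,  0.006 ])] sides [np.float64(0.5961), np.float64(0.3546)]
0.0085 [array([ 0.5687, -0.0423,  0.0085]), array([ 0.4405, -0.0444,  0.0085])] sides [np.float64(0.595), np.float64(0.3566)]
0.011 [array([ 0.5678, -0.042 ,  0.011 ]), array([ 0.4414, -0.0441,  0.011 ])] sides [np.float64(0.5938), np.float64(0.3586)]
```

Emit:
{"method": "move_arm", "body": {
  "series": [
    {"grip":0,"xyz":[2,0,-0.5],"angular":[0,0,0]},
    {"grip":0,"xyz":[4,0,-1.5],"angular":[0,0,0]},
    {"grip":0,"xyz":[7,0,-3],"angular":[0,0,0]},
    {"grip":0,"xyz":[10,0,-4.5],"angular":[0,0,0]},
    {"grip":0,"xyz":[13,0,-6],"angular":[0,0,0]},
    {"grip":0,"xyz":[16,0,-7.5],"angular":[0,0,0]},
    {"grip":0,"xyz":[18,0,-9],"angular":[0,0,0]},
    {"grip":0,"xyz":[19,0,-10],"angular":[0,0,0]},
    {"grip":0,"xyz":[20,0,-11],"angular":[0,0,0]},
    {"grip":0,"xyz":[20,0,-11],"angular":[0,0,0]}
  ]
}}

```text
time_s: 7.7
tcp_pos: [0.5055, 0.0245, 0.0695]
ee_rot: [[-0.0, -1.0, 0.0], [-1.0, 0.0, 0.0], [-0.0, -0.0, -1.0]]
wrist_force: [1.0, -0.2, -7.3]
gripper_width: 0.14
gripper_force: 30.0
```

```bash
python3 - <<'E'
from h import *
s=r.sense();print(s["wrist_force"],s["moment"],s["tcp_pos"])
img,K,R,t=cam("side");u,v=proj(K,R,t,(.506,.05,.02)).astype(int);print(u,v);save("l1",img[v-60:v+60,u-80:u+80],5)
E
```

```text
[ 1.00315833 -0.18044098 -7.3293103 ] [-0.33798034  0.08703013 -0.02369278] [0.50553987 0.02452298 0.06951536]
361 238
```

View pics/l1.png

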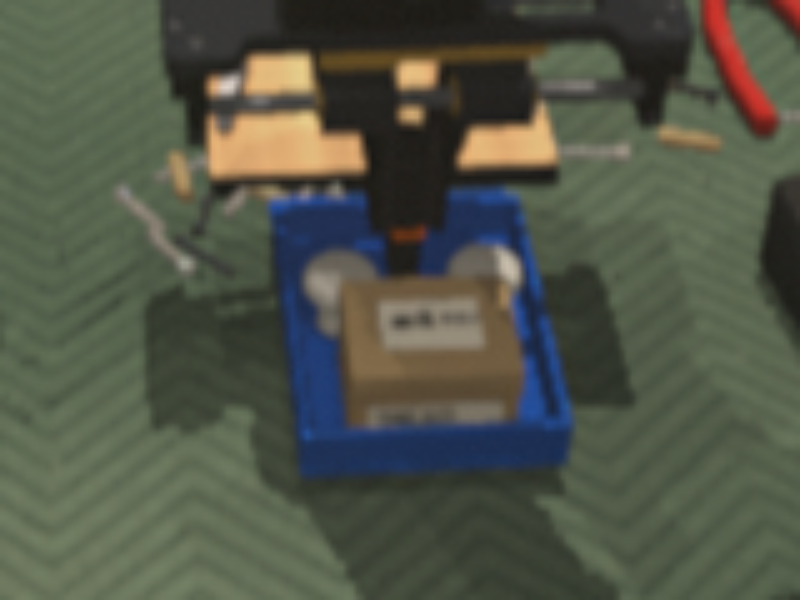

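```bash
python3 - <<'E'
from h import *
img,K,R,t=cam("side")
hsv=cv2.cvtColor(img,cv2.COLOR_RGB2HSV);m=cv2.inRange(hsv,(105,150,40),(125,255,255))
v=[np.nonzero(m[:300,u])[0].max()+.5 for u in range(345,392)]
k=np.polyfit(range(345,392),v,1);p=(368,np.polyval(k,368))
print(p,ray(K,R,t,p,0),ray(K,R,t,p,.011))
print("pivoted",proj(K,R,t,(.5,.1237,0)),"rigid",proj(K,R,t,(.5,.1297,.011)))
E
```

```text
(368, np.float64(271.07446808510645)) [0.5016924  0.11821763 0.        ] [0.50364192 0.12788458 0.011     ]
pivoted [369.28564946 273.23260493] rigid [370.08592786 271.72067062]
```

Emit:
{"method": "move_arm", "body": {
  "series": [
    {"grip":0,"xyz":[0,0,0],"angular":[0,0.025,0]},
    {"grip":0,"xyz":[0,0,0],"angular":[0,0.05,0]},
    {"grip":0,"xyz":[0,0,0],"angular":[0,0.075,0]},
    {"grip":0,"xyz":[0,0,0],"angular":[0,0.1,0]},
    {"grip":0,"xyz":[0,0,0],"angular":[0,0.1,0]}
  ]
}}

```text
time_s: 8.3
tcp_pos: [0.5053, 0.025, 0.0692]
ee_rot: [[0.001, -1.0, -0.0], [-0.995, -0.001, -0.1], [0.1, 0.0, -0.995]]
wrist_force: [0.5, 0.5, -7.2]
gripper_width: 0.135
gripper_force: 30.0
```

```bash
cat >> h.py <<'E'
def tail(save_as=None):
    s=r.sense();print(np.round(s["wrist_force"],2),np.round(s["moment"],3),np.round(s["tcp_pos"],4),"ax",np.array(s["ee_rot"])[:,0].round(3))
    img,K,R,t=cam("side")
    hsv=cv2.cvtColor(img,cv2.COLOR_RGB2HSV);m=cv2.inRange(hsv,(105,150,40),(125,255,255));m[:,:290]=0;m[:,440:]=0;m[300:]=0
    c=max(cv2.findContours(m,0,2)[0],key=cv2.contourArea);x,y,w,h=cv2.boundingRect(c)
    v=[np.nonzero(m[:,u])[0].max()+.5 for u in range(350,390)]
    k=np.polyfit(range(350,390),v,1);p=(368,np.polyval(k,368));print("box",x,y,w,h,"tail",p,ray(K,R,t,p,0).round(4),ray(K,R,t,p,.011).round(4))
E
python3 -c "
from h import *
tail()"
```

```text
[ 0.48  0.53 -7.24] [0.21  0.131 0.003] [0.5053 0.025  0.0692] ax [ 0.001 -0.995  0.1  ]
box 335 212 60 62 tail (368, np.float64(272.21472795497175)) [0.5021 0.121  0.    ] [0.504  0.1307 0.011 ]
```

```bash
cat >> h.py <<'E'
def pitch():
    s=r.sense();T=np.array(s["tcp_pos"])-[0,0,.006]
    img,K,R,t=cam("scene")
    hsv=cv2.cvtColor(img,cv2.COLOR_RGB2HSV);m=cv2.inRange(hsv,(105,150,40),(125,255,255));m[:120]=0;m[:,:180]=0
    c=max(cv2.findContours(m,0,2)[0],key=cv2.contourArea);x,y,w,h=cv2.boundingRect(c);print("box",x,y,w,h,"F",np.round(s["wrist_force"],2),"M",np.round(s["moment"],3))
    for a in(0,.05,.1,.15):
        out=[]
        for X in(-75,-50,-25,0,25):  # along bottom right edge
            dx,dz=X-32+2,-52
            P=[T[0]-.0495,T[1]-(dx*np.cos(a)-dz*np.sin(a))/1000,T[2]+(dx*np.sin(a)+dz*np.cos(a))/1000]
            u,v=proj(K,R,t,P);ob=np.nonzero(m[:,int(round(u))])[0]
            out.append((round(u),round(v,1),(ob.max()+.5) if len(ob) else None))
        print(a,out)
E
python3 -c "
from h import *
pitch()
print(r.sense()['moment'])"
```

```text
box 247 215 77 34 F [-0.78 -0.32 -7.21] M [ 0.151  0.108 -0.037]
0 [(246, np.float64(225.9), None), (253, np.float64(229.6), np.float64(232.5)), (260, np.float64(233.4), np.float64(235.5)), (268, np.float64(237.3), np.float64(238.5)), (276, np.float64(241.3), np.float64(241.5))]
0.05 [(247, np.float64(228.2), np.float64(223.5)), (254, np.float64(231.4), np.float64(232.5)), (261, np.float64(234.8), np.float64(236.5)), (269, np.float64(238.2), np.float64(238.5)), (277, np.float64(241.8), np.float64(241.5))]
0.1 [(248, np.float64(230.4), np.float64(228.5)), (255, np.float64(233.2), np.float64(233.5)), (262, np.float64(236.1), np.float64(236.5)), (270, np.float64(239.2), np.float64(239.5)), (278, np.float64(242.3), np.float64(242.5))]
0.15 [(249, np.float64(232.7), np.float64(230.5)), (256, np.float64(235.0), np.float64(234.5)), (263, np.float64(237.5), np.float64(236.5)), (271, np.float64(240.0), np.float64(239.5)), (279, np.float64(242.7), np.float64(243.5))]
[ 0.16945689  0.08714672 -0.00211359]
```

Emit:
{"method": "move_arm", "body": {
  "series": [
    {"grip":0,"xyz":[2,0,0.2],"angular":[0,0,0]},
    {"grip":0,"xyz":[6,0,0.6],"angular":[0,0,0]},
    {"grip":0,"xyz":[11,0,1.1],"angular":[0,0,0]},
    {"grip":0,"xyz":[16,0,1.6],"angular":[0,0,0]},
    {"grip":0,"xyz":[21,0,2.1],"angular":[0,0,0]},
    {"grip":0,"xyz":[26,0,2.6],"angular":[0,0,0]},
    {"grip":0,"xyz":[31,0,3.1],"angular":[0,0,0]},
    {"grip":0,"xyz":[36,0,3.6],"angular":[0,0,0]},
    {"grip":0,"xyz":[40,0,4],"angular":[0,0,0]},
    {"grip":0,"xyz":[42,0,4.2],"angular":[0,0,0]}
  ]
}}

```text
time_s: 9.4
tcp_pos: [0.5054, -0.0181, 0.0693]
ee_rot: [[-0.0, -1.0, -0.0], [-0.995, 0.0, -0.1], [0.1, 0.0, -0.995]]
wrist_force: [0.2, 0.8, -7.8]
gripper_width: 0.135
gripper_force: 30.0
```

```bash
python3 -c "
from h import *
pitch();print(r.sense()['tcp_pos'])"
```

```text
box 260 221 79 36 F [ 0.22  0.77 -7.84] M [ 0.214  0.075 -0.004]
0 [(258, np.float64(232.2), None), (266, np.float64(236.1), np.float64(239.5)), (274, np.float64(240.1), np.float64(242.5)), (282, np.float64(244.3), np.float64(245.5)), (290, np.float64(248.6), np.float64(248.5))]
0.05 [(259, np.float64(234.6), None), (267, np.float64(238.0), np.float64(239.5)), (275, np.float64(241.6), np.float64(243.5)), (283, np.float64(245.3), np.float64(246.5)), (291, np.float64(249.1), np.float64(249.5))]
0.1 [(260, np.float64(236.9), np.float64(231.5)), (268, np.float64(239.9), np.float64(240.5)), (276, np.float64(243.0), np.float64(243.5)), (284, np.float64(246.2), np.float64(246.5)), (292, np.float64(249.6), np.float64(249.5))]
0.15 [(262, np.float64(239.2), np.float64(237.5)), (269, np.float64(241.7), np.float64(240.5)), (277, np.float64(244.4), np.float64(243.5)), (285, np.float64(247.1), np.float64(246.5)), (293, np.float64(250.0), np.float64(250.5))]
[ 0.50536132 -0.01814204  0.06934663]
```

Emit:
{"method": "move_arm", "body": {
  "series": [
    {"grip":0,"xyz":[0,0,0.5],"angular":[0,-0.005,0]},
    {"grip":0,"xyz":[0,0,1],"angular":[0,-0.01,0]},
    {"grip":0,"xyz":[0,0,1.5],"angular":[0,-0.015,0]},
    {"grip":0,"xyz":[0,0,1.5],"angular":[0,-0.015,0]}
  ]
}}

```text
time_s: 9.85
tcp_pos: [0.5055, -0.0177, 0.0678]
ee_rot: [[-0.0, -1.0, 0.0], [-0.996, 0.0, -0.085], [0.085, -0.0, -0.996]]
wrist_force: [0.6, 0.1, -7.7]
gripper_width: 0.136
gripper_force: 30.0
```

Emit:
{"method": "move_arm", "body": {
  "series": [
    {"grip":0,"xyz":[0,0,0.5],"angular":[0,-0.005,0]},
    {"grip":0,"xyz":[0,0,1],"angular":[0,-0.01,0]},
    {"grip":0,"xyz":[0,0,1.5],"angular":[0,-0.015,0]},
    {"grip":0,"xyz":[0,0,1.5],"angular":[0,-0.015,0]}
  ]
}}

```text
time_s: 10.25
tcp_pos: [0.5055, -0.0179, 0.0667]
ee_rot: [[-0.0, -1.0, 0.0], [-0.998, 0.0, -0.07], [0.07, -0.0, -0.998]]
wrist_force: [-1.3, 1.8, -3.5]
gripper_width: 0.135
gripper_force: 30.0
```

Emit:
{"method": "move_arm", "body": {
  "series": [
    {"grip":0,"xyz":[1.1,0,-1.1],"angular":[0,0.012,0]},
    {"grip":0,"xyz":[4.1,0,-1.9],"angular":[0,0.017,0]},
    {"grip":0,"xyz":[8.2,0,-2.0],"angular":[0,0.02,0]},
    {"grip":0,"xyz":[13.2,0,-2.2],"angular":[0,0.025,0]},
    {"grip":0,"xyz":[18.2,0,-2.2],"angular":[0,0.03,0]},
    {"grip":0,"xyz":[23.2,0,-2.4],"angular":[0,0.035,0]},
    {"grip":0,"xyz":[28.3,0,-2.6],"angular":[0,0.041,0]},
    {"grip":0,"xyz":[33.3,0,-3.0],"angular":[0,0.047,0]},
    {"grip":0,"xyz":[37.3,0,-3.3],"angular":[0,0.052,0]},
    {"grip":0,"xyz":[40.3,0,-3.6],"angular":[0,0.057,0]}
  ]
}}

```text
time_s: 11.25
tcp_pos: [0.5054, -0.0583, 0.0728]
ee_rot: [[-0.0, -1.0, 0.0], [-0.992, 0.0, -0.127], [0.127, -0.0, -0.992]]
wrist_force: [0.2, -0.2, -7.0]
gripper_width: 0.136
gripper_force: 30.0
```

```bash
python3 -c "
from h import *
s=r.sense();print(s['moment'])
pitch()
img,K,R,t=cam('side');u,v=proj(K,R,t,(.506,.02,.02)).astype(int);save('l2',img[v-60:v+60,u-80:u+80],5)
"
```

```text
[0.26257062 0.06425807 0.03981873]
box 273 226 82 37 F [ 0.23 -0.24 -7.01] M [0.263 0.064 0.04 ]
0 [(271, np.float64(237.2), None), (279, np.float64(241.3), np.float64(245.5)), (287, np.float64(245.5), np.float64(248.5)), (296, np.float64(249.9), np.float64(252.5)), (305, np.float64(254.4), np.float64(254.5))]
0.05 [(272, np.float64(239.6), None), (280, np.float64(243.2), np.float64(246.5)), (288, np.float64(247.0), np.float64(249.5)), (297, np.float64(250.9), np.float64(252.5)), (306, np.float64(255.0), np.float64(254.5))]
0.1 [(273, np.float64(242.0), np.float64(238.5)), (281, np.float64(245.2), np.float64(246.5)), (289, np.float64(248.5), np.float64(249.5)), (298, np.float64(251.9), np.float64(252.5)), (306, np.float64(255.5), np.float64(254.5))]
0.15 [(274, np.float64(244.3), np.float64(243.5)), (282, np.float64(247.1), np.float64(246.5)), (290, np.float64(249.9), np.float64(249.5)), (299, np.float64(252.9), np.float64(253.5)), (307, np.float64(256.0), np.float64(255.5))]
```

View pics/l2.png

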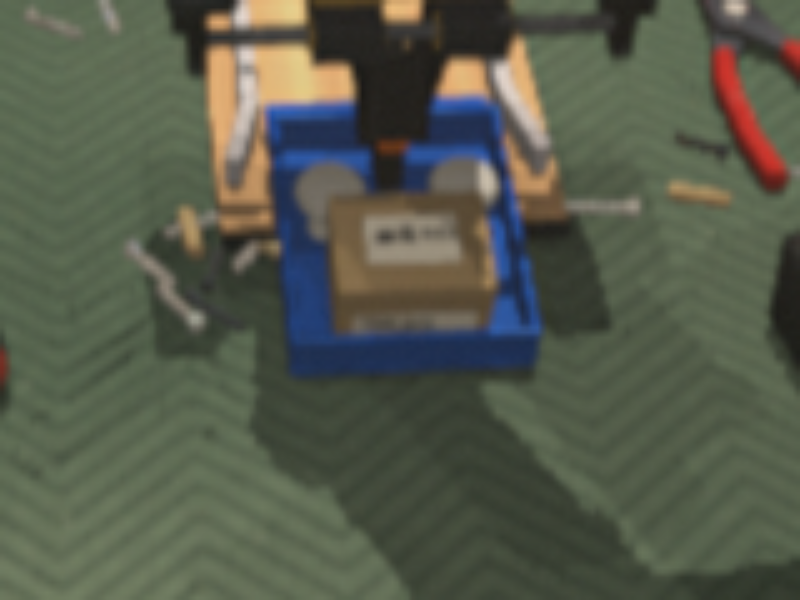

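The tray is pitched nose-up with its tail on the table, its front between the flared rails at (235–545,170), and the knobs and carton are upright. Next I bring it to the balance point and flatten it.

Emit:
{"method": "move_arm", "body": {
  "series": [
    {"grip":0,"xyz":[3,0,-0.2],"angular":[0,0.006,0]},
    {"grip":0,"xyz":[7.1,0,-0.6],"angular":[0,0.013,0]},
    {"grip":0,"xyz":[11.2,0,-1.1],"angular":[0,0.023,0]},
    {"grip":0,"xyz":[15.3,0,-1.5],"angular":[0,0.034,0]},
    {"grip":0,"xyz":[18.4,0,-1.9],"angular":[0,0.043,0]},
    {"grip":0,"xyz":[22.3,0,-0.6],"angular":[0,0.02,0]},
    {"grip":0,"xyz":[26.1,0,1.1],"angular":[0,-0.01,0]},
    {"grip":0,"xyz":[29.9,0,3.2],"angular":[0,-0.045,0]},
    {"grip":0,"xyz":[33.6,0,5.3],"angular":[0,-0.08,0]},
    {"grip":0,"xyz":[36.4,0,6.9],"angular":[0,-0.105,0]}
  ]
}}

```text
time_s: 12.35
tcp_pos: [0.5054, -0.0953, 0.0705]
ee_rot: [[-0.0, -1.0, -0.0], [-1.0, 0.0, -0.021], [0.021, 0.0, -1.0]]
wrist_force: [0.7, -0.4, -6.8]
gripper_width: 0.136
gripper_force: 30.0
```

```bash
python3 -c "
from h import *
pitch();print(r.sense()['tcp_pos'])
"
```

```text
box 283 232 84 38 F [ 0.73 -0.4  -6.78] M [-0.229  0.076  0.027]
0 [(283, np.float64(244.2), np.float64(240.5)), (291, np.float64(248.5), np.float64(249.5)), (300, np.float64(253.0), np.float64(253.5)), (309, np.float64(257.6), np.float64(257.5)), (318, np.float64(262.4), np.float64(260.5))]
0.05 [(284, np.float64(246.6), np.float64(245.5)), (292, np.float64(250.5), np.float64(250.5)), (301, np.float64(254.5), np.float64(254.5)), (310, np.float64(258.7), np.float64(258.5)), (319, np.float64(263.0), np.float64(260.5))]
0.1 [(285, np.float64(249.1), np.float64(246.5)), (293, np.float64(252.5), np.float64(250.5)), (302, np.float64(256.0), np.float64(254.5)), (311, np.float64(259.7), np.float64(258.5)), (320, np.float64(263.6), np.float64(261.5))]
0.15 [(286, np.float64(251.5), np.float64(246.5)), (294, np.float64(254.4), np.float64(251.5)), (303, np.float64(257.5), np.float64(254.5)), (312, np.float64(260.7), np.float64(258.5)), (321, np.float64(264.0), np.float64(261.5))]
[ 0.50557847 -0.09582022  0.07047167]
```

Emit:
{"method": "move_arm", "body": {
  "series": [
    {"grip":0,"xyz":[4,0,0.4],"angular":[0,-0.005,0]},
    {"grip":0,"xyz":[8,0,0.8],"angular":[0,-0.01,0]},
    {"grip":0,"xyz":[12,0,1.2],"angular":[0,-0.015,0]},
    {"grip":0,"xyz":[16,0,1.6],"angular":[0,-0.021,0]},
    {"grip":0,"xyz":[20,0,1.9],"angular":[0,-0.021,0]},
    {"grip":0,"xyz":[23,0,2.1],"angular":[0,-0.021,0]},
    {"grip":0,"xyz":[25,0,2.3],"angular":[0,-0.021,0]},
    {"grip":0,"xyz":[25,0,2.3],"angular":[0,-0.021,0]}
  ]
}}

```text
time_s: 13.2
tcp_pos: [0.5058, -0.1201, 0.0692]
ee_rot: [[0.0, -1.0, 0.001], [-1.0, -0.0, -0.001], [0.001, -0.001, -1.0]]
wrist_force: [0.5, -0.3, -2.5]
gripper_width: 0.134
gripper_force: 30.0
```

```bash
python3 -c "
from h import *
pitch();print(r.sense()['tcp_pos'])
"
```

```text
box 292 237 85 39 F [ 0.49 -0.31 -2.52] M [ 0.097  0.207 -0.055]
0 [(291, np.float64(248.9), None), (300, np.float64(253.4), np.float64(253.5)), (309, np.float64(258.0), np.float64(257.5)), (319, np.float64(262.9), np.float64(260.5)), (328, np.float64(267.9), np.float64(263.5))]
0.05 [(292, np.float64(251.4), np.float64(249.5)), (301, np.float64(255.4), np.float64(254.5)), (310, np.float64(259.6), np.float64(258.5)), (320, np.float64(263.9), np.float64(261.5)), (329, np.float64(268.5), np.float64(264.5))]
0.1 [(293, np.float64(253.9), np.float64(249.5)), (302, np.float64(257.4), np.float64(254.5)), (311, np.float64(261.1), np.float64(258.5)), (321, np.float64(265.0), np.float64(261.5)), (330, np.float64(269.0), np.float64(264.5))]
0.15 [(295, np.float64(256.3), np.float64(250.5)), (303, np.float64(259.4), np.float64(254.5)), (312, np.float64(262.6), np.float64(258.5)), (322, np.float64(266.0), np.float64(261.5)), (331, np.float64(269.5), np.float64(265.5))]
[ 0.50580159 -0.12009379  0.0691878 ]
```

Emit:
{"method": "move_arm", "body": {
  "series": [
    {"grip":0,"xyz":[2,0,0.3],"angular":[0,0,0]},
    {"grip":0,"xyz":[5,0,0.5],"angular":[0,0,0]},
    {"grip":0,"xyz":[9,0,0.5],"angular":[0,0,0]},
    {"grip":0,"xyz":[13,0,0.5],"angular":[0,0,0]},
    {"grip":0,"xyz":[17,0,0.5],"angular":[0,0,0]},
    {"grip":0,"xyz":[21,0,0.5],"angular":[0,0,0]},
    {"grip":0,"xyz":[25,0,0.5],"angular":[0,0,0]},
    {"grip":0,"xyz":[28,0,0.5],"angular":[0,0,0]},
    {"grip":0,"xyz":[31,0,0.5],"angular":[0,0,0]},
    {"grip":0,"xyz":[33,0,0.5],"angular":[0,0,0]}
  ]
}}

```text
time_s: 14.25
tcp_pos: [0.5057, -0.1531, 0.0686]
ee_rot: [[-0.0, -1.0, 0.001], [-1.0, 0.0, -0.001], [0.001, -0.001, -1.0]]
wrist_force: [-0.1, 5.1, 1.7]
gripper_width: 0.134
gripper_force: 30.0
```

```bash
python3 -c "
from h import *
pitch();tail()
"
```

```text
box 303 242 88 41 F [-0.07  5.15  1.72] M [ 2.079  0.155 -0.015]
0 [(303, np.float64(255.1), np.float64(251.5)), (312, np.float64(259.8), np.float64(258.5)), (322, np.float64(264.7), np.float64(261.5)), (332, np.float64(269.8), np.float64(265.5)), (342, np.float64(275.1), np.float64(271.5))]
0.05 [(304, np.float64(257.6), np.float64(255.5)), (313, np.float64(261.9), np.float64(258.5)), (323, np.float64(266.3), np.float64(262.5)), (333, np.float64(270.9), np.float64(266.5)), (343, np.float64(275.7), np.float64(271.5))]
0.1 [(305, np.float64(260.2), np.float64(255.5)), (314, np.float64(263.9), np.float64(259.5)), (324, np.float64(267.9), np.float64(262.5)), (334, np.float64(272.0), np.float64(267.5)), (344, np.float64(276.3), np.float64(271.5))]
0.15 [(306, np.float64(262.7), np.float64(256.5)), (315, np.float64(266.0), np.float64(259.5)), (325, np.float64(269.4), np.float64(262.5)), (335, np.float64(273.1), np.float64(267.5)), (345, np.float64(276.8), np.float64(272.5))]
[0.3  3.44 1.07] [1.541 0.078 0.009] [ 0.5057 -0.1534  0.0686] ax [-0.    -1.     0.001]Traceback (most recent call last):
  File "<string>", line 3, in <module>
    pitch();tail()
            ~~~~^^
  File "h.py", line 27, in tail
    v=[np.nonzero(m[:,u])[0].max()+.5 for u in range(350,390)]
       ~~~~~~~~~~~~~~~~~~~~~~~~~^^
    return umr_maximum(a, axis, None, out, keepdims, initial, where)
ValueError: zero-size array to reduction operation maximum which has no identity
```

Emit:
{"method": "move_arm", "body": {
  "series": [
    {"grip":0,"xyz":[1.5,0,0],"angular":[0,0,0]},
    {"grip":0,"xyz":[3,0,0],"angular":[0,0,0]},
    {"grip":0,"xyz":[5,0,0],"angular":[0,0,0]},
    {"grip":0,"xyz":[7,0,0],"angular":[0,0,0]},
    {"grip":0,"xyz":[9,0,0],"angular":[0,0,0]},
    {"grip":0,"xyz":[11,0,0],"angular":[0,0,0]},
    {"grip":0,"xyz":[13,0,0],"angular":[0,0,0]},
    {"grip":0,"xyz":[15,0,0],"angular":[0,0,0]},
    {"grip":0,"xyz":[16,0,0],"angular":[0,0,0]}
  ]
}}

```text
time_s: 15.25
tcp_pos: [0.5057, -0.1688, 0.0686]
ee_rot: [[0.0, -1.0, 0.001], [-1.0, -0.0, -0.001], [0.001, -0.001, -1.0]]
wrist_force: [0.5, 5.7, 1.4]
gripper_width: 0.136
gripper_force: 30.0
```

Emit:
{"method": "move_arm", "body": {
  "series": [
    {"grip":0,"xyz":[0.5,0,0],"angular":[0,0,0]},
    {"grip":0,"xyz":[1,0,0],"angular":[0,0,0]},
    {"grip":0,"xyz":[1.5,0,0],"angular":[0,0,0]},
    {"grip":0,"xyz":[2,0,0],"angular":[0,0,0]},
    {"grip":0,"xyz":[2.5,0,0],"angular":[0,0,0]},
    {"grip":0,"xyz":[3,0,0],"angular":[0,0,0]}
  ]
}}

```text
time_s: 15.85
tcp_pos: [0.5057, -0.1717, 0.0686]
ee_rot: [[0.0, -1.0, 0.0], [-1.0, -0.0, -0.001], [0.001, -0.0, -1.0]]
wrist_force: [-0.1, 5.7, 1.9]
gripper_width: 0.136
gripper_force: 30.0
```

Emit:
{"method": "move_arm", "body": {
  "series": [
    {"grip":0,"xyz":[0.5,0,0],"angular":[0,0,0]},
    {"grip":0,"xyz":[1,0,0],"angular":[0,0,0]},
    {"grip":0,"xyz":[1.5,0,0],"angular":[0,0,0]}
  ]
}}

```text
time_s: 16.15
tcp_pos: [0.5057, -0.1732, 0.0686]
ee_rot: [[0.0, -1.0, 0.001], [-1.0, -0.0, -0.001], [0.001, -0.001, -1.0]]
wrist_force: [-0.6, 5.5, 1.4]
gripper_width: 0.136
gripper_force: 30.0
```

Emit:
{"method": "move_arm", "body": {
  "series": [
    {"grip":0,"xyz":[0.5,0,0],"angular":[0,0,0]},
    {"grip":0,"xyz":[1,0,0],"angular":[0,0,0]},
    {"grip":0,"xyz":[1.5,0,0],"angular":[0,0,0]}
  ]
}}

```text
time_s: 16.45
tcp_pos: [0.5057, -0.1747, 0.0686]
ee_rot: [[0.0, -1.0, 0.001], [-1.0, -0.0, -0.001], [0.001, -0.001, -1.0]]
wrist_force: [0.3, 5.4, 2.3]
gripper_width: 0.134
gripper_force: 30.0
```

Emit:
{"method": "move_arm", "body": {
  "series": [
    {"grip":0,"xyz":[0.5,0,0],"angular":[0,0,0]},
    {"grip":0,"xyz":[1,0,0],"angular":[0,0,0]},
    {"grip":0,"xyz":[1.5,0,0],"angular":[0,0,0]}
  ]
}}

```text
time_s: 16.75
tcp_pos: [0.5056, -0.1762, 0.0686]
ee_rot: [[0.0, -1.0, 0.0], [-1.0, -0.0, -0.001], [0.001, -0.0, -1.0]]
wrist_force: [0.6, 5.0, 1.7]
gripper_width: 0.135
gripper_force: 30.0
```

Emit:
{"method": "move_arm", "body": {
  "series": [
    {"grip":0,"xyz":[0.5,0,0],"angular":[0,0,0]},
    {"grip":0,"xyz":[1,0,0],"angular":[0,0,0]},
    {"grip":0,"xyz":[1.5,0,0],"angular":[0,0,0]}
  ]
}}

```text
time_s: 17.05
tcp_pos: [0.5056, -0.1777, 0.0686]
ee_rot: [[0.0, -1.0, 0.0], [-1.0, -0.0, -0.001], [0.001, -0.0, -1.0]]
wrist_force: [-0.2, 5.5, 2.9]
gripper_width: 0.139
gripper_force: 30.0
```

Emit:
{"method": "move_arm", "body": {
  "series": [
    {"grip":0,"xyz":[0.5,0,0],"angular":[0,0,0]},
    {"grip":0,"xyz":[1,0,0],"angular":[0,0,0]},
    {"grip":0,"xyz":[1.5,0,0],"angular":[0,0,0]}
  ]
}}

```text
time_s: 17.35
tcp_pos: [0.5056, -0.1792, 0.0686]
ee_rot: [[0.0, -1.0, 0.0], [-1.0, -0.0, -0.001], [0.001, -0.0, -1.0]]
wrist_force: [0.1, 5.8, 2.1]
gripper_width: 0.134
gripper_force: 30.0
```

Emit:
{"method": "move_arm", "body": {
  "series": [
    {"grip":0,"xyz":[0.5,0,0],"angular":[0,0,0]},
    {"grip":0,"xyz":[1,0,0],"angular":[0,0,0]},
    {"grip":0,"xyz":[1.5,0,0],"angular":[0,0,0]}
  ]
}}

```text
time_s: 17.65
tcp_pos: [0.5056, -0.1807, 0.0686]
ee_rot: [[0.0, -1.0, 0.0], [-1.0, -0.0, -0.001], [0.001, -0.0, -1.0]]
wrist_force: [-0.2, 5.9, 2.0]
gripper_width: 0.135
gripper_force: 30.0
```

Emit:
{"method": "move_arm", "body": {
  "series": [
    {"grip":0,"xyz":[0.5,0,0],"angular":[0,0,0]},
    {"grip":0,"xyz":[1,0,0],"angular":[0,0,0]},
    {"grip":0,"xyz":[1.5,0,0],"angular":[0,0,0]}
  ]
}}

```text
time_s: 17.95
tcp_pos: [0.5056, -0.1822, 0.0686]
ee_rot: [[0.0, -1.0, 0.0], [-1.0, -0.0, -0.001], [0.001, -0.0, -1.0]]
wrist_force: [-0.4, 6.1, 1.3]
gripper_width: 0.132
gripper_force: 30.0
```

Emit:
{"method": "move_arm", "body": {
  "series": [
    {"grip":0,"xyz":[0.5,0,0],"angular":[0,0,0]},
    {"grip":0,"xyz":[1,0,0],"angular":[0,0,0]},
    {"grip":0,"xyz":[1.5,0,0],"angular":[0,0,0]}
  ]
}}

```text
time_s: 18.25
tcp_pos: [0.5056, -0.1837, 0.0686]
ee_rot: [[0.0, -1.0, 0.0], [-1.0, -0.0, -0.001], [0.001, -0.0, -1.0]]
wrist_force: [-0.0, 6.8, 2.1]
gripper_width: 0.133
gripper_force: 30.0
```

Emit:
{"method": "move_arm", "body": {
  "series": [
    {"grip":0,"xyz":[0.4,0,0],"angular":[0,0,0]},
    {"grip":0,"xyz":[0.8,0,0],"angular":[0,0,0]}
  ]
}}

```text
time_s: 18.45
tcp_pos: [0.5056, -0.1845, 0.0686]
ee_rot: [[0.0, -1.0, 0.0], [-1.0, -0.0, -0.001], [0.001, -0.0, -1.0]]
wrist_force: [0.7, 6.7, 3.1]
gripper_width: 0.133
gripper_force: 30.0
```

Emit:
{"method": "move_arm", "body": {
  "series": [
    {"grip":0,"xyz":[0.5,0,0],"angular":[0,0,0]},
    {"grip":0,"xyz":[1,0,0],"angular":[0,0,0]}
  ]
}}

```text
time_s: 18.65
tcp_pos: [0.5056, -0.1855, 0.0686]
ee_rot: [[0.0, -1.0, 0.0], [-1.0, -0.0, -0.001], [0.001, -0.0, -1.0]]
wrist_force: [0.9, 6.2, 0.8]
gripper_width: 0.132
gripper_force: 30.0
```

Emit:
{"method": "move_arm", "body": {
  "series": [
    {"grip":0,"xyz":[0.5,0,0],"angular":[0,0,0]},
    {"grip":0,"xyz":[1,0,0],"angular":[0,0,0]}
  ]
}}

```text
time_s: 18.85
tcp_pos: [0.5056, -0.1865, 0.0686]
ee_rot: [[0.0, -1.0, 0.0], [-1.0, -0.0, -0.001], [0.001, -0.0, -1.0]]
wrist_force: [0.2, 6.8, 2.5]
gripper_width: 0.135
gripper_force: 30.0
```

Emit:
{"method": "move_arm", "body": {
  "series": [
    {"grip":0,"xyz":[0.5,0,0],"angular":[0,0,0]},
    {"grip":0,"xyz":[1,0,0],"angular":[0,0,0]}
  ]
}}

```text
time_s: 19.05
tcp_pos: [0.5056, -0.1875, 0.0686]
ee_rot: [[0.0, -1.0, 0.0], [-1.0, -0.0, -0.001], [0.001, -0.0, -1.0]]
wrist_force: [-0.4, 6.1, 1.8]
gripper_width: 0.138
gripper_force: 30.0
```

Emit:
{"method": "move_arm", "body": {
  "series": [
    {"grip":0,"xyz":[0.5,0,0],"angular":[0,0,0]},
    {"grip":0,"xyz":[1,0,0],"angular":[0,0,0]}
  ]
}}

```text
time_s: 19.25
tcp_pos: [0.5056, -0.1885, 0.0686]
ee_rot: [[0.0, -1.0, 0.0], [-1.0, -0.0, -0.001], [0.001, -0.0, -1.0]]
wrist_force: [0.1, 5.9, 2.3]
gripper_width: 0.134
gripper_force: 30.0
```

Emit:
{"method": "move_arm", "body": {
  "series": [
    {"grip":0,"xyz":[0.5,0,0],"angular":[0,0,0]},
    {"grip":0,"xyz":[1,0,0],"angular":[0,0,0]}
  ]
}}

```text
time_s: 19.45
tcp_pos: [0.5056, -0.1889, 0.0686]
ee_rot: [[-0.0, -1.0, 0.0], [-1.0, 0.0, 0.0], [-0.0, -0.0, -1.0]]
wrist_force: [-0.1, 12.1, 3.6]
gripper_width: 0.132
gripper_force: 30.0
```

Emit:
{"method": "move_arm", "body": {
  "series": [
    {"grip":0,"xyz":[0.1,0,0],"angular":[0,0,0]},
    {"grip":0,"xyz":[0.2,0,0],"angular":[0,0,0]}
  ]
}}

```text
time_s: 19.65
tcp_pos: [0.5056, -0.1889, 0.0686]
ee_rot: [[0.0, -1.0, 0.0], [-1.0, -0.0, 0.0], [-0.0, -0.0, -1.0]]
wrist_force: [0.3, 10.1, 4.2]
gripper_width: 0.133
gripper_force: 30.0
```

Emit:
{"method": "move_arm", "body": {
  "series": [
    {"grip":0,"xyz":[0.2,0,0],"angular":[0,0,0]},
    {"grip":0,"xyz":[0.3,0,0],"angular":[0,0,0]},
    {"grip":0,"xyz":[0.3,0,0],"angular":[0,0,0]}
  ]
}}

```text
time_s: 19.95
tcp_pos: [0.5056, -0.1889, 0.0686]
ee_rot: [[0.0, -1.0, 0.0], [-1.0, -0.0, 0.0], [-0.0, -0.0, -1.0]]
wrist_force: [-0.0, 11.3, 3.1]
gripper_width: 0.134
gripper_force: 30.0
```

Emit:
{"method": "move_arm", "body": {
  "series": [
    {"grip":0,"xyz":[0.3,0,0],"angular":[0,0,0]},
    {"grip":0,"xyz":[0.5,0,0],"angular":[0,0,0]},
    {"grip":0,"xyz":[0.5,0,0],"angular":[0,0,0]}
  ]
}}

```text
time_s: 20.25
tcp_pos: [0.5056, -0.189, 0.0686]
ee_rot: [[0.0, -1.0, 0.0], [-1.0, -0.0, 0.001], [-0.001, -0.0, -1.0]]
wrist_force: [-0.7, 13.8, 4.0]
gripper_width: 0.136
gripper_force: 30.0
```

Emit:
{"method": "move_arm", "body": {
  "series": [
    {"grip":0,"xyz":[0,0,0],"angular":[0,0,0]},
    {"grip":0,"xyz":[0,0,0],"angular":[0,0,0]},
    {"grip":0,"xyz":[0,0,0],"angular":[0,0,0]},
    {"grip":0,"xyz":[0,0,0],"angular":[0,0,0]}
  ]
}}

```text
time_s: 20.65
tcp_pos: [0.5056, -0.189, 0.0686]
ee_rot: [[0.0, -1.0, 0.0], [-1.0, -0.0, 0.001], [-0.001, -0.0, -1.0]]
wrist_force: [-1.3, 12.8, 3.3]
gripper_width: 0.136
gripper_force: 30.0
```

Emit:
{"method": "move_arm", "body": {
  "series": [
    {"grip":0,"xyz":[0,0,0],"angular":[0,0,0]},
    {"grip":0,"xyz":[0,0,0],"angular":[0,0,0]},
    {"grip":0,"xyz":[0,0,0],"angular":[0,0,0]}
  ]
}}

```text
time_s: 20.95
tcp_pos: [0.5056, -0.189, 0.0686]
ee_rot: [[0.0, -1.0, 0.0], [-1.0, -0.0, 0.001], [-0.001, -0.0, -1.0]]
wrist_force: [-1.0, 13.4, 5.2]
gripper_width: 0.134
gripper_force: 30.0
```

Emit:
{"method": "move_arm", "body": {
  "series": [
    {"grip":0,"xyz":[-0.4,0,0],"angular":[0,0,0]},
    {"grip":0,"xyz":[-0.8,0,0],"angular":[0,0,0]},
    {"grip":0,"xyz":[-1.2,0,0],"angular":[0,0,0]},
    {"grip":0,"xyz":[-1.6,0,0],"angular":[0,0,0]},
    {"grip":0,"xyz":[-1.6,0,0],"angular":[0,0,0]}
  ]
}}

```text
time_s: 21.45
tcp_pos: [0.5055, -0.1889, 0.0686]
ee_rot: [[0.0, -1.0, 0.0], [-1.0, -0.0, -0.001], [0.001, -0.0, -1.0]]
wrist_force: [0.5, 5.9, 2.7]
gripper_width: 0.14
gripper_force: 30.0
```

Emit:
{"method": "move_arm", "body": {
  "series": [
    {"grip":0,"xyz":[-0.4,0,0],"angular":[0,0,0]},
    {"grip":0,"xyz":[-0.8,0,0],"angular":[0,0,0]},
    {"grip":0,"xyz":[-0.8,0,0],"angular":[0,0,0]}
  ]
}}

```text
time_s: 21.75
tcp_pos: [0.5056, -0.1888, 0.0686]
ee_rot: [[0.0, -1.0, 0.0], [-1.0, -0.0, -0.002], [0.002, -0.0, -1.0]]
wrist_force: [-0.2, 1.2, 1.9]
gripper_width: 0.133
gripper_force: 30.0
```

Eased off to about 1 N. I open to a moderate width, keeping the fingers inside the rails, then retreat straight up.

Emit:
{"method": "move_arm", "body": {
  "series": [
    {"grip":0.2,"xyz":[0,0,0],"angular":[0,0,0]},
    {"grip":0.3,"xyz":[0,0,0],"angular":[0,0,0]},
    {"grip":0.4,"xyz":[0,0,0],"angular":[0,0,0]},
    {"grip":0.5,"xyz":[0,0,0],"angular":[0,0,0]},
    {"grip":0.5,"xyz":[0,0,0],"angular":[0,0,0]},
    {"grip":0.5,"xyz":[0,0,0],"angular":[0,0,0]}
  ]
}}

```text
time_s: 22.35
tcp_pos: [0.5054, -0.1883, 0.0683]
ee_rot: [[0.0, -1.0, -0.0], [-1.0, -0.0, -0.001], [0.001, 0.0, -1.0]]
wrist_force: [1.6, 0.0, -1.1]
gripper_width: 0.482
gripper_force: 0.0
```

Emit:
{"method": "move_arm", "body": {
  "series": [
    {"grip":0.5,"xyz":[0,0,-5],"angular":[0,0,0]},
    {"grip":0.5,"xyz":[0,0,-15],"angular":[0,0,0]},
    {"grip":0.5,"xyz":[0,0,-30],"angular":[0,0,0]},
    {"grip":0.5,"xyz":[0,0,-60],"angular":[0,0,0]},
    {"grip":0.5,"xyz":[0,0,-100],"angular":[0,0,0]},
    {"grip":0.5,"xyz":[-40,0,-140],"angular":[0,0,0]},
    {"grip":0.5,"xyz":[-80,0,-180],"angular":[0,0,0]},
    {"grip":0.5,"xyz":[-100,0,-190],"angular":[0,0,0]},
    {"grip":0.5,"xyz":[-100,0,-190],"angular":[0,0,0]},
    {"grip":0.5,"xyz":[-100,0,-190],"angular":[0,0,0]}
  ]
}}

```text
time_s: 23.35
tcp_pos: [0.5053, -0.0876, 0.2593]
ee_rot: [[0.001, -1.0, 0.002], [-1.0, -0.001, -0.001], [0.001, -0.002, -1.0]]
wrist_force: [0.2, 0.6, -0.3]
gripper_width: 0.502
gripper_force: 0.0
```

```bash
python3 -c "
from h import *
d=cam('wrist');save('end',d[0],1.25)
img,K,R,t=d
"
```

```text
(no output)
```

View pics/end.png

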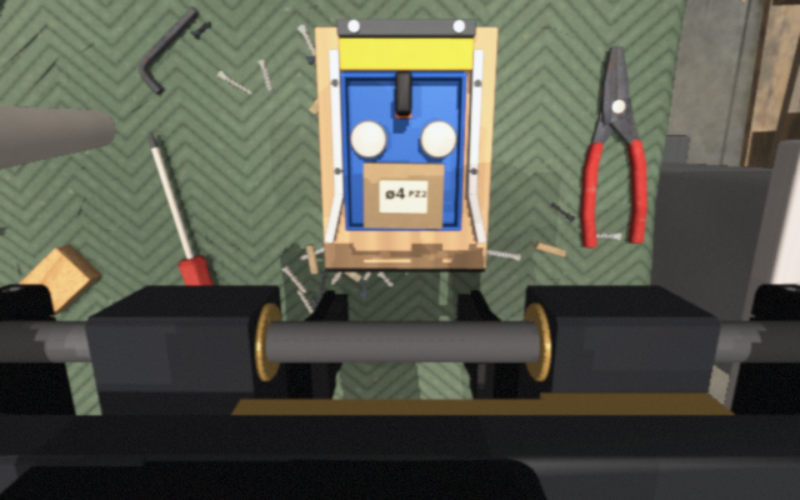

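The tray is home under the lip (its front wall at row 73, right behind the yellow edge), with the knobs at (368,140) and (437,140) and the carton at (403,195) still standing. I'm handing in.

```bash
python3 -c "
from station import r
print(r.finish_job())"
```

```text
the job is handed in; nothing more can be done
None
```

The tray is docked flat under the lip against the buffer, pressed at roughly 7–8 N for about 0.7 s, eased off and released; both knobs and the carton are still standing, and the job was handed in at about 23 s.

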